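Steady the rocking parts chest with a wedge

TASK

The parts chest rocks because one of its feet is too short. Push the long wooden wedge along the bench, thin end first, under that foot until it is snug and the chest stands level without rocking; only push and press, lift nothing, do not shove the chest away, and leave the other things alone. Finish with the fingers still pressing firmly down on the steel plate at that corner of the chest's top, with the wedge no longer touched, showing that the corner does not dip.

Things in the scene. Friction and masses are not known exactly. Their poses are not given: they have to be found in the camera images.
- chest: Wooden chest, 240 (x) x 300 (y) x 135 mm high, 2.5 kg, loose, on four 36 mm square dark feet centred at x = +-100, y = +-130 mm; drawer fronts on its +x side. Its body begins 30 mm up. Origin: centre of its underside. It stands level on three 30 mm feet; the foot at its +x, +y corner hangs clear, so some 3 N down on that corner tips the chest over the two neighbouring feet.
- foot_spot (a point): Point at bench level right under the centre of the short foot; it moves with the chest. The foot's outer face is 18 mm from it towards the chest's +y (the chest's own side face 20 mm). The foot's underside hangs 7.5 to 14 mm above the bench: it differs from start to start and no listed pose tells it, so feel for it.
- corner_plate: Plain steel plate 50 x 50 x 2 mm flat on the chest's top at the corner over the short foot (one of four alike, at the corners). Origin: centre of its underside, 135 mm above the bench; its upper face is at 137 mm. Fixed to the chest.
- wedge: Dark wooden wedge 150 (x) x 60 (y) mm, 0.12 kg, flat on the bench. Top slopes evenly from 26.5 mm at the upright thick end (x = -75) to 4 mm at the blunt nose (x = +75). Origin: centre of its underside. Starts off chest's +y side, nose roughly towards the short foot, 20 to 60 mm off. Slides with about 1 N; on meeting the foot it resists with 5 N and more; from some 10 N the chest slides along.
- wedge_nose (a point): Middle of the wedge's nose (thin end), at its underside.
- glue_jar: Bystander: jar, 64 mm across, 85 mm tall. Origin: centre of its underside.
- screwdriver: Bystander: screwdriver lying on the bench, handle to its -x.
- sanding_block: Bystander: wooden sanding block with cork sole, 110 x 60 x 30 mm. Origin: centre of its underside.
- bridge: Bystander: dark wooden guitar bridge lying on the bench, 180 x 30 x 14 mm. Origin: centre of its underside.
Things that resemble listed ones, but are neither listed nor needed, are in the scene too. Leave any pink look-alike of the wedge alone.

How it is judged:
On the way:
1. the wedge's nose has been pushed under the short foot (y of wedge_nose in the frame of chest below 0.138 m and x of wedge_nose in the frame of chest between 0.06 and 0.14 m), for 0.1 s.
At the end, for the whole second after the job is handed in: Through the last second: fingers press the corner plate over 5 N, chest level within 0.015 rad and still; wedge nose 10 mm or more under the short foot and within 40 mm of its centre line, wedge carrying it (over 1 N), at rest and not touched (all of step 1 and contact force between the fingers and corner_plate above 5 N and contact force between each of the arm, the fingers and wedge below 0.3 N and contact force between wedge and chest above 1 N and angle between chest's own z axis and vertical below 0.015 rad and angular speed of chest below 0.05 rad/s and linear speed of wedge below 0.01 m/s); the arm keeps its last pose, push and grip.
It fails at once if the wedge was lifted or tipped (height (world z) of wedge above 0.012 m or angle between wedge's own z axis and vertical above 0.2 rad).
It fails at once if the chest was lifted or tipped over (height (world z) of chest above 0.02 m or angle between chest's own z axis and vertical above 0.2 rad).
It fails at once if the chest was shoved away from its place (distance of chest from where it was at the start of the episode above 0.06 m).
It fails at once if a bystander was disturbed (distance of any of glue_jar, screwdriver, sanding_block, bridge from where it was at the start of the episode above 0.03 m).
It also fails if it takes over 48 s, if anything falls off the work surface, if the arm or the gripper's body presses on something with over 40 N, if the wrist force passes 120 N, or if a joint passes its speed limit or range.

ROBOT

A 6-joint arm with a two-finger parallel gripper is mounted at the origin on the work surface. World frame = base frame: x ahead of the robot, y to its left, z up, the work surface at z = 0. Lengths are in m, angles in rad, forces in N, time in s.
With the tool pointing down it reaches from about 0.25 to 0.725 m from the base axis. Payload 4 kg.
Tool frame: the origin (TCP) lies at the very end of the fingers, on their centre line; the grasp point (between the pads) lies 19 mm behind it (bot.pinch_z is the distance from the TCP to the grasp point, in m); z points along the fingers, x is the direction in which the jaws open and shut, and the axes are right-handed (so a half turn about z gives the same grasp; the last joint's range is limited). The gripper opens to 85 mm and grips with 20 to 120 N. Pads are 22 mm wide; open, the fingers measure 114 mm over their backs; the gripper's body (76 mm by 85 mm) begins 54 mm behind the grasp point. The pads swing forward as they close: fully open they stand 13 mm farther back than shut.
Start: joints at [-1.328, 0.241, 0.005, 1.335, 0, 1.571], TCP at [0.12, -0.485, 0.231] pointing down, gripper open.
Joint ranges: [-2.72, 2.72], [-1.05, 1.87], [-1.09, 1.28], [-1.99, 2.15], [-1.42, 1.44], [-3.14, 3.14]. Speed limits (rad/s): [2.79, 2.79, 3.14, 3.14, 3.14, 3.14].

INTERFACE

Orientations are given as a unit quaternion [x, y, z, w].
In Python, from workcell import bot gives the robot as it stands. The module is installed in compiled form; this text tells all that it offers.
- The arm moves only by the shell command python3 -m inch 'ROWS'. ROWS is JSON, a list of rows, each a list of 7 numbers: the shift along the tool's x, y, z scaled (see below), then the turn, a rotation vector about the tool's x, y, z scaled (see below), then the gripper command: -1 is fully open, 1 is shut, values between are in proportion. In form: [[x, y, z, wx, wy, wz, gripper], ...]. A call has exactly 8 rows; each row shifts and turns the commanded pose from where the row before left it, along the tool's axes as they then stand; what a row does not reach is not made up. The controller multiplies each number of a shift by 2.5 cm and each number of a turn by 180 degrees. A row lasts 1/10 s, in which the tool goes at most 50 mm and 8.59 degrees, less where a joint would pass 70% of its speed; a pose out of reach is approached as far as the arm can. A call with a number of a shift or a turn outside -1 to 1 is refused whole. A call with a gripper value outside its range is refused whole. The fingers move at their own pace and stop on an object; the grip force is fixed at half the most. Time passes only in rows, so rows that do not move let the fingers close, or fill a call up. It gives the time, the measured TCP pose, the force and the opening at its end, in the units of the state.
- bot.get_obs(): the state, without advancing time (a new reading comes with each control period).
- bot.camera(name): name is "scene" or "top" or "wrist"; returns (picture, depth): 400x640x3 uint8, blue, green, red; 400x640 float32, m along the optical axis (not along the pixel's ray), 0 where there is no reading.
- bot.get_calibration(name): a dict with "vfov" (degrees; the focal length in pixels is half the picture's height over the tangent of half this angle, whatever the lens; pixels are square), "cx", "cy" (the principal point, pixels), "R" (3x3) and "t" (3): a world point X has camera coordinates R X + t. Camera axes: x right, y down, z forward; pixel columns grow to the right and rows downward; lengths in m; the calibration is good to about 2 mm. A picture is of the moment at which its call begins: read the wrist's pose just before it. get_calibration takes no time and is no camera call; for the wrist camera it gives the pose at the moment of the call.
- bot.job_done(): hands the job in, once; it reports no verdict.
The state is a dict: "clock": time; "joint_pos": joint angles; "joint_vel": joint speeds; "tau": joint torques, N m; "eef_pos": TCP position; "tool_rot": TCP orientation; "ft_force": force on the tool from outside, world axes, zero at the start; "ft_torque": the same for the moment, N m; "grip_width": finger opening in m.
Only numpy, scipy, OpenCV 4.12 (cv2) and the standard library are available. Lean on these libraries where they do the work, as an engineer would, in place of code of your own. Each camera call takes 0.05 s, during which the arm holds its last target.

## Working session

There is one attempt and no reset: what is moved stays moved. The work goes in short steps, Python scripts to look and compute and a shell command to move; the robot and the scene stay as the last step left them, time stands still between calls to the robot, and variables do not carry over. Pictures are saved under pics/ and viewed, and the job is handed in when it is done.

```bash
mkdir -p pics; cat > h.py <<'E'
import numpy as np, cv2
from workcell import bot
def save(n):
    im,d=bot.camera(n); c=bot.get_calibration(n); return im,d,c
def px2w(u,v,d,c,h=400):
    f=h/2/np.tan(np.radians(c['vfov'])/2); z=d
    p=np.array([(u-c['cx'])/f*z,(v-c['cy'])/f*z,z]); return np.array(c['R']).T@(p-np.array(c['t']))
def ray_z(u,v,zz,c,h=400):
    a=px2w(u,v,1.0,c);o=-np.array(c['R']).T@np.array(c['t']);r=a-o
    return o+r*(zz-o[2])/r[2]
E
python3 - <<'E'
from h import *
print(bot.get_obs())
for n in('scene','top'):
    im,d,c=save(n);cv2.imwrite(f'pics/{n}0.png',im);np.save(f'pics/{n}0.npy',d);print(n,c)
E
```

```text
{'clock': 0.0, 'joint_pos': array([-1.32801190e+00,  2.41410657e-01,  3.72417975e-03,  1.33515212e+00,
        2.14202972e-05,  1.57080026e+00]), 'joint_vel': array([-0.00042538,  0.00033955, -0.00048422,  0.00039165,  0.0005836 ,
       -0.00049836]), 'tau': array([-9.79090437e-04, -3.72320330e+01,  2.52407169e+01,  1.71091879e-02,
       -1.22782862e-04,  3.31928106e-06]), 'eef_pos': array([ 0.12006209, -0.48473954,  0.23041406]), 'tool_rot': array([ 7.87528152e-01, -6.16277832e-01, -7.97573522e-04, -6.37733377e-04]), 'ft_force': array([-0.24672676,  0.09744987, -0.00934317]), 'ft_torque': array([-0.00587368, -0.03946568, -0.00614827]), 'grip_width': 0.0855693659321501}
scene {'vfov': 45.922803798093106, 'cx': 317.95840224701516, 'cy': 200.5473893553228, 'R': array([[-0.31513046,  0.94904698, -0.00162027],
       [ 0.74718268,  0.24704817, -0.61699696],
       [-0.58515882, -0.19564517, -0.78696387]]), 't': array([ 0.18646202, -0.37150001,  2.07413407])}
top {'vfov': 47.93372421302885, 'cx': 313.64979387066853, 'cy': 198.99603054886896, 'R': array([[ 0.07227826, -0.99737982, -0.00305764],
       [-0.97676044, -0.07016314, -0.2025245 ],
       [ 0.20177932,  0.0176247 , -0.97927242]]), 't': array([-0.04245425,  0.61298015,  1.30917415])}
```

View pics/scene0.png

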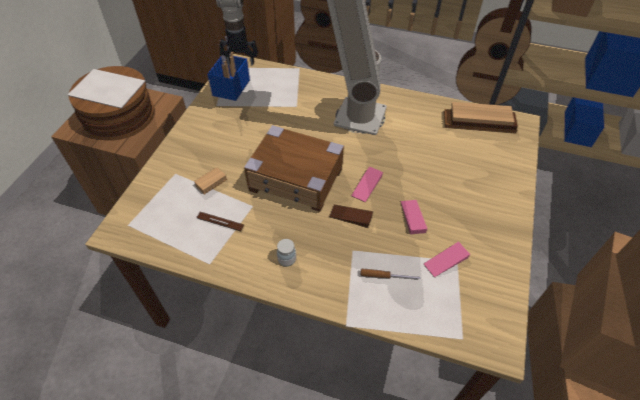

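View pics/top0.png

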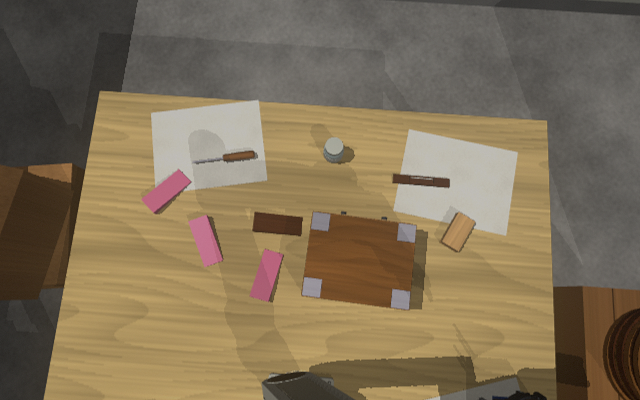

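```bash
python3 - <<'E'
import cv2
im=cv2.imread('pics/top0.png')[190:320,230:430]
cv2.imwrite('pics/topc.png',cv2.resize(im,None,fx=4,fy=4,interpolation=cv2.INTER_CUBIC))
im=cv2.imread('pics/scene0.png')[120:240,235:385]
cv2.imwrite('pics/scenec.png',cv2.resize(im,None,fx=5,fy=5,interpolation=cv2.INTER_CUBIC))
E
```

```text
(no output)
```

View pics/topc.png

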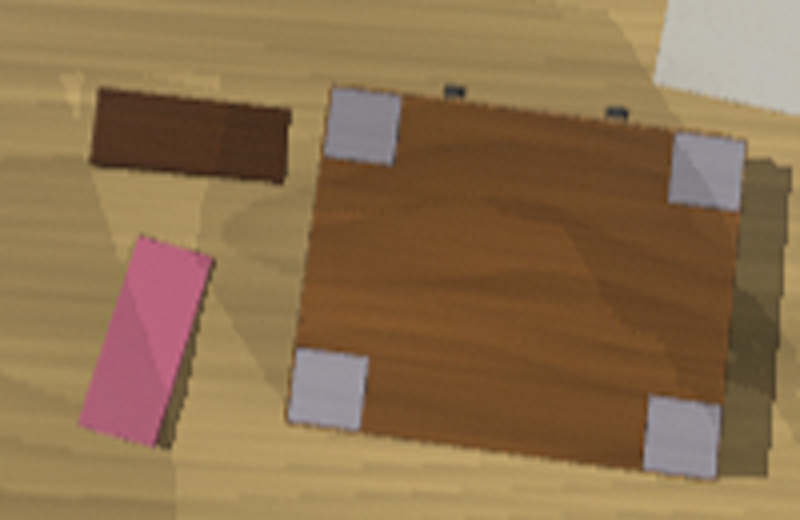

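View pics/scenec.png

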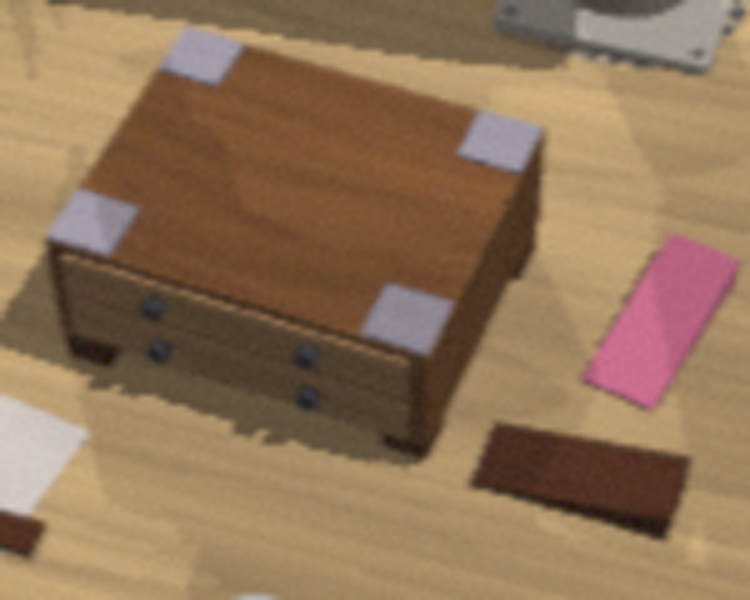

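```bash
python3 - <<'E'
from h import *
c=bot.get_calibration('top')
T=lambda u,v,z:ray_z((u+.5)/4-.5+230,(v+.5)/4-.5+190,z,c)
C=[T(333,87,.135),T(745,140,.135),T(718,478,.135),T(288,422,.135)]
C=np.array(C);print('chest',C.round(4));o=C.mean(0)
y=(C[0]+C[3]-C[1]-C[2]);x=C[0]+C[1]-C[2]-C[3]
print(o,np.linalg.norm(y)/2,np.linalg.norm(x)/2,'yaw from y',np.degrees(np.arctan2(-y[0],y[1])),'x',np.degrees(np.arctan2(x[1],x[0])))
th=np.arctan2(-y[0],y[1]);ux=np.array([np.cos(th),np.sin(th)]);uy=np.array([-ux[1],ux[0]])
fs=o[:2]+.1*ux+.13*uy;print('foot',fs)
W=np.array([T(97,88,.0265),T(292,108,.004),T(284,183,.004),T(90,165,.0265)]);print('wedge',W.round(4))
n=(W[1]+W[2])/2;t=(W[0]+W[3])/2;d=n-t;print('nose',n,'thick',t,np.linalg.norm(d[:2]),'dir',np.degrees(np.arctan2(d[1],d[0])))
r=n[:2]-o[:2];print('nose in chest',r@ux,r@uy)
r=t[:2]-o[:2];print('thick in chest',r@ux,r@uy)
# plates
for p in [(330,88),(402,97),(395,164),(323,157)]: print(T(*p,.137).round(4))
s=bot.get_calibration('scene'); S=lambda u,v,z:ray_z((u+.5)/5-.5+235,(v+.5)/5-.5+120,z,s)
print('scene wedge',S(500,424,.004),S(470,487,.004),S(688,457,.0265),S(668,515,.0265))
print('scene chest corner',S(425,354,.135),S(50,240,.135),S(545,128,.135))
E
```

```text
chest [[ 5.632e-01  1.000e-04  1.350e-01]
 [ 5.460e-01 -2.955e-01  1.350e-01]
 [ 3.105e-01 -2.832e-01  1.350e-01]
 [ 3.266e-01  1.400e-02  1.350e-01]]
[ 0.4365974  -0.14113789  0.135     ] 0.2968109510869684 0.23641475339472098 yaw from y -3.2166266097290914 x -3.179008518550539
foot [ 0.54373432 -0.01695383]
wedge [[0.5685 0.1852 0.0265]
 [0.5674 0.0334 0.004 ]
 [0.5076 0.0351 0.004 ]
 [0.508  0.1846 0.0265]]
nose [0.53749376 0.03425984 0.004     ] thick [0.53827312 0.1849086  0.0265    ] 0.1506507786336968 dir -90.29640938446359
nose in chest 0.09089561582173508 0.180782810348163
thick in chest 0.08322066035420934 0.33123796034812353
[0.562  0.0021 0.137 ]
[ 0.5592 -0.0497  0.137 ]
[ 0.5107 -0.0479  0.137 ]
[0.512  0.0034 0.137 ]
scene wedge [0.5073599  0.03763019 0.004     ] [0.57002308 0.03392213 0.004     ] [0.51014651 0.18113261 0.0265    ] [0.56493977 0.18039607 0.0265    ]
scene chest corner [ 0.56264382 -0.00340998  0.135     ] [ 0.54657667 -0.29403454  0.135     ] [0.32574103 0.01349228 0.135     ]
```

The top view shows the wedge with its nose at about (301,226) facing the chest's plate at (320,221); both cameras agree to about 3 mm and the sizes match. I'll turn the tool so its x axis lies along world x.

```bash
python3 -m inch '[[0,0,0,0,0,-0.047,0.4],[0,0,0,0,0,-0.047,0.4],[0,0,0,0,0,-0.047,0.4],[0,0,0,0,0,-0.047,0.4],[0,0,0,0,0,-0.047,0.4],[0,0,0,0,0,-0.047,0.4],[0,0,0,0,0,-0.047,0.4],[0,0,0,0,0,-0.047,0.4]]'; python3 -m inch '[[0,0,0,0,0,-0.0466,0.4],[0.6,-1,0,0,0,0,0.4],[0.6,-1,0,0,0,0,0.4],[0.6,-1,0,0,0,0,0.4],[0.6,-1,0,0,0,0,0.4],[0.6,-1,0,0,0,0,0.4],[0.6,-1,0,0,0,0,0.4],[0.6,-1,0,0,0,0,0.4]]'
```

```text
clock: 0.9
eef_pos: [0.1201, -0.485, 0.2308]
tool_rot: [0.998, -0.07, -0.0, -0.001]
ft_force: [-0.9, -0.7, -0.0]
grip_width: 0.0258
clock: 1.7
eef_pos: [0.2255, -0.3091, 0.231]
tool_rot: [1.0, -0.0, -0.0, -0.0]
ft_force: [0.1, 0.4, -0.8]
grip_width: 0.0256
```

```bash
python3 -m inch '[[0.525,-0.9,0,0,0,0,0.4],[0.525,-0.9,0,0,0,0,0.4],[0.525,-0.9,0,0,0,0,0.4],[0.525,-0.9,0,0,0,0,0.4],[0.525,-0.9,0,0,0,0,0.4],[0.525,-0.9,0,0,0,0,0.4],[0.525,-0.9,0,0,0,0,0.4],[0.525,-0.9,0,0,0,0,0.4]]'; python3 -m inch '[[0.525,-0.9,0,0,0,0,0.4],[0.525,-0.9,0,0,0,0,0.4],[0.525,-0.9,0,0,0,0,0.4],[0.525,-0.9,0,0,0,0,0.4],[0.525,-0.9,0,0,0,0,0.4],[0.525,-0.9,0,0,0,0,0.4],[0.525,-0.9,0,0,0,0,0.4],[0.525,-0.9,0,0,0,0,0.4]]';python3 -m inch '[[0.525,-0.9,0,0,0,0,0.4],[0.525,-0.9,0,0,0,0,0.4],[0.525,-0.9,0,0,0,0,0.4],[0.525,-0.9,0,0,0,0,0.4],[0.525,-0.9,0,0,0,0,0.4],[0.525,-0.9,0,0,0,0,0.4],[0.525,-0.9,0,0,0,0,0.4],[0.525,-0.9,0,0,0,0,0.4]]'
```

```text
clock: 2.5
eef_pos: [0.3304, -0.1293, 0.2311]
tool_rot: [1.0, -0.0, -0.0, -0.0]
ft_force: [1.1, -0.3, 0.0]
grip_width: 0.0258
clock: 3.3
eef_pos: [0.4355, 0.0505, 0.2309]
tool_rot: [1.0, -0.0, -0.0, 0.0]
ft_force: [0.9, -0.7, 0.0]
grip_width: 0.0255
clock: 4.1
eef_pos: [0.5406, 0.2303, 0.2306]
tool_rot: [1.0, -0.0, -0.001, 0.0]
ft_force: [0.1, -0.4, 0.3]
grip_width: 0.0255
```

```bash
python3 -m inch '[[0,0,1,0,0,0,0.4],[0,0,1,0,0,0,0.4],[0,0,1,0,0,0,0.4],[0,0,1,0,0,0,0.4],[0,0,1,0,0,0,0.4],[0,0,1,0,0,0,0.4],[0,0,1,0,0,0,0.4],[0,0,0.8,0,0,0,0.4]]'; python3 -m inch '[[0,0,0.4,0,0,0,0.4],[0,0,0.4,0,0,0,0.4],[0,0,0.28,0,0,0,0.4],[0,0,0,0,0,0,0.4],[0,0,0,0,0,0,0.4],[0,0,0,0,0,0,0.4],[0,0,0,0,0,0,0.4],[0,0,0,0,0,0,0.4]]'
python3 - <<'E'
from h import *
o=bot.get_obs();print(o['ft_force'],o['eef_pos'])
im,d,c=save('scene');cv2.imwrite('pics/s1.png',cv2.resize(im[120:240,260:420],None,fx=5,fy=5,interpolation=cv2.INTER_CUBIC))
im,d,c=save('wrist');cv2.imwrite('pics/w1.png',im)
E
```

```text
clock: 4.9
eef_pos: [0.5393, 0.229, 0.0341]
tool_rot: [1.0, -0.0, -0.001, 0.001]
ft_force: [-0.1, -0.1, 0.2]
grip_width: 0.0258
clock: 5.7
eef_pos: [0.5408, 0.2297, 0.0099]
tool_rot: [1.0, -0.0, 0.0, -0.0]
ft_force: [0.3, 0.3, -0.1]
grip_width: 0.026
[ 0.26370036  0.25299459 -0.13588623] [0.54083034 0.22967063 0.00989243]
```

View pics/s1.png

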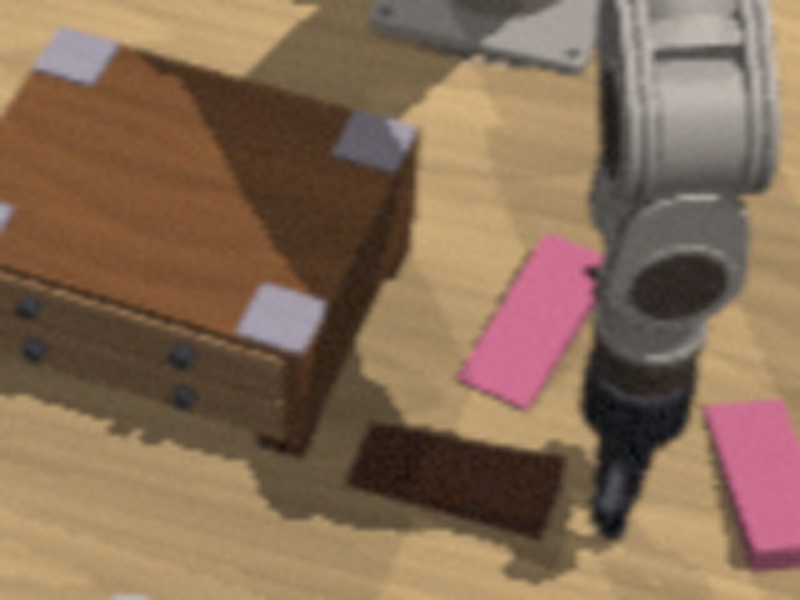

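View pics/w1.png

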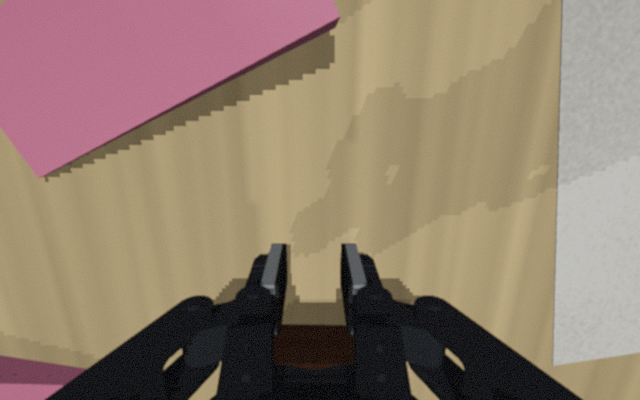

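```bash
python3 -m inch '[[0,0.4,0,0,0,0,0.4],[0,0.4,0,0,0,0,0.4],[0,0.4,0,0,0,0,0.4],[0,0.3,0,0,0,0,0.4],[0,0.3,0,0,0,0,0.4],[0,0.3,0,0,0,0,0.4],[0,0.3,0,0,0,0,0.4],[0,0,0,0,0,0,0.4]]'; python3 -m inch '[[0,0.2,0,0,0,0,0.4],[0,0.2,0,0,0,0,0.4],[0,0.2,0,0,0,0,0.4],[0,0.2,0,0,0,0,0.4],[0,0.1,0,0,0,0,0.4],[0,0,0,0,0,0,0.4],[0,0,0,0,0,0,0.4],[0,0,0,0,0,0,0.4]]'
python3 - <<'E'
from h import *
o=bot.get_obs();print(o['ft_force'],o['eef_pos'])
im,d,c=save('scene');cv2.imwrite('pics/s2.png',cv2.resize(im[120:240,260:420],None,fx=5,fy=5,interpolation=cv2.INTER_CUBIC))
E
```

```text
clock: 6.6
eef_pos: [0.5404, 0.1683, 0.0093]
tool_rot: [1.0, -0.001, -0.0, 0.0]
ft_force: [-0.1, -0.1, -0.4]
grip_width: 0.0256
clock: 7.4
eef_pos: [0.5403, 0.1469, 0.0092]
tool_rot: [1.0, -0.0, -0.0, 0.0]
ft_force: [0.2, -0.0, -0.6]
grip_width: 0.0258
[ 0.21406218 -0.0285282  -0.63200476] [0.54033896 0.14691965 0.009202  ]
```

View pics/s2.png

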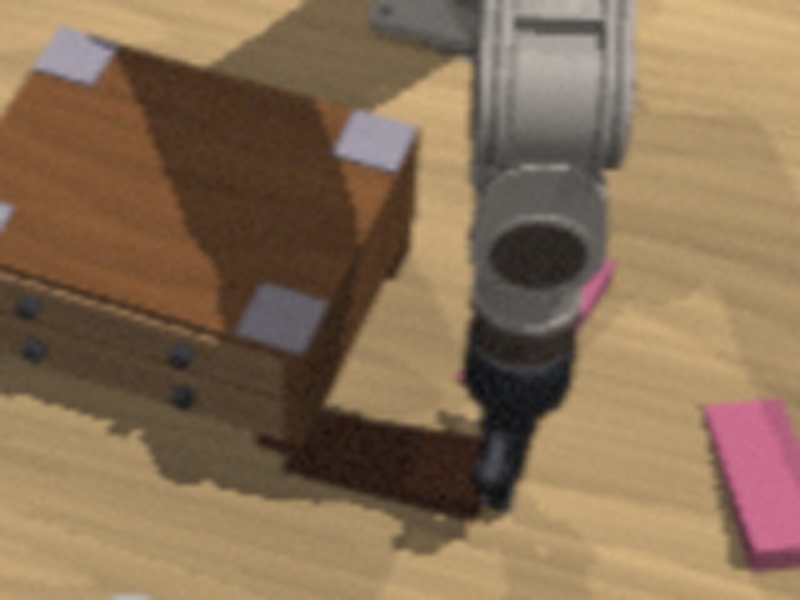

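```bash
python3 -m inch '[[0,0.1,0,0,0,0,0.4],[0,0.1,0,0,0,0,0.4],[0,0.04,0,0,0,0,0.4],[0,0,0,0,0,0,0.4],[0,0,0,0,0,0,0.4],[0,0,0,0,0,0,0.4],[0,0,0,0,0,0,0.4],[0,0,0,0,0,0,0.4]]'; python3 -m inch '[[0,0.04,0,0,0,0,0.4],[0,0.04,0,0,0,0,0.4],[0,0.04,0,0,0,0,0.4],[0,0.04,0,0,0,0,0.4],[0,0,0,0,0,0,0.4],[0,0,0,0,0,0,0.4],[0,0,0,0,0,0,0.4],[0,0,0,0,0,0,0.4]]'
```

```text
clock: 8.25
eef_pos: [0.5404, 0.141, 0.0093]
tool_rot: [1.0, -0.0, -0.0, 0.0]
ft_force: [-0.1, 0.6, 0.6]
grip_width: 0.0258
clock: 9.05
eef_pos: [0.5404, 0.1369, 0.0093]
tool_rot: [1.0, -0.0, -0.0, 0.0]
ft_force: [-0.5, 0.7, 0.0]
grip_width: 0.0261
```

```bash
for i in 1; do python3 -m inch '[[0,0.04,0,0,0,0,0.4],[0,0.04,0,0,0,0,0.4],[0,0.04,0,0,0,0,0.4],[0,0.04,0,0,0,0,0.4],[0,0.04,0,0,0,0,0.4],[0,0,0,0,0,0,0.4],[0,0,0,0,0,0,0.4],[0,0,0,0,0,0,0.4]]'; done; python3 -m inch '[[0,0.04,0,0,0,0,0.4],[0,0.04,0,0,0,0,0.4],[0,0.04,0,0,0,0,0.4],[0,0.04,0,0,0,0,0.4],[0,0.04,0,0,0,0,0.4],[0,0,0,0,0,0,0.4],[0,0,0,0,0,0,0.4],[0,0,0,0,0,0,0.4]]'
```

```text
clock: 9.85
eef_pos: [0.5404, 0.1319, 0.0093]
tool_rot: [1.0, -0.0, -0.0, 0.0]
ft_force: [0.1, -0.2, -0.5]
grip_width: 0.0257
clock: 10.65
eef_pos: [0.5404, 0.1268, 0.0093]
tool_rot: [1.0, -0.0, -0.0, 0.0]
ft_force: [-0.9, -0.5, 0.5]
grip_width: 0.0254
```

```bash
python3 -m inch '[[0,0.04,0,0,0,0,0.4],[0,0.04,0,0,0,0,0.4],[0,0.04,0,0,0,0,0.4],[0,0.04,0,0,0,0,0.4],[0,0,0,0,0,0,0.4],[0,0,0,0,0,0,0.4],[0,0,0,0,0,0,0.4],[0,0,0,0,0,0,0.4]]'
```

```text
clock: 11.45
eef_pos: [0.5404, 0.1229, 0.0093]
tool_rot: [1.0, -0.0, 0.0, 0.0]
ft_force: [-0.2, 0.1, -0.1]
grip_width: 0.0254
```

```bash
python3 -m inch '[[0,0.04,0,0,0,0,0.4],[0,0.04,0,0,0,0,0.4],[0,0.04,0,0,0,0,0.4],[0,0.04,0,0,0,0,0.4],[0,0,0,0,0,0,0.4],[0,0,0,0,0,0,0.4],[0,0,0,0,0,0,0.4],[0,0,0,0,0,0,0.4]]'
```

```text
clock: 12.25
eef_pos: [0.5404, 0.1189, 0.0093]
tool_rot: [1.0, -0.0, -0.0, 0.0]
ft_force: [0.9, 0.1, -0.1]
grip_width: 0.0256
```

```bash
python3 -m inch '[[0,0.04,0,0,0,0,0.4],[0,0.04,0,0,0,0,0.4],[0,0.04,0,0,0,0,0.4],[0,0.04,0,0,0,0,0.4],[0,0,0,0,0,0,0.4],[0,0,0,0,0,0,0.4],[0,0,0,0,0,0,0.4],[0,0,0,0,0,0,0.4]]'
```

```text
clock: 13.05
eef_pos: [0.5404, 0.1149, 0.0093]
tool_rot: [1.0, -0.0, -0.0, 0.0]
ft_force: [1.0, 0.1, -0.3]
grip_width: 0.0256
```

```bash
python3 - <<'E'
from h import *
o=bot.get_obs();print(o['ft_force'],o['eef_pos'])
im,d,c=save('scene');cv2.imwrite('pics/s3.png',cv2.resize(im[120:240,260:420],None,fx=5,fy=5,interpolation=cv2.INTER_CUBIC))
E
```

```text
[ 0.95292221  0.07094022 -0.34166685] [0.54042418 0.11488891 0.00930918]
```

View pics/s3.png

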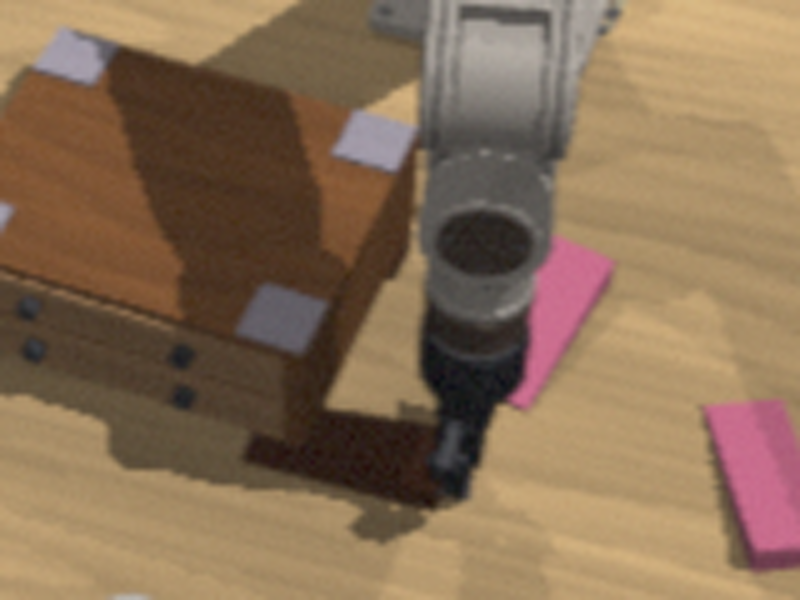

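Wedge's nose is well under the foot (tip near (250,455) in the crop), and the chest hasn't moved: its plates sit at the same pixels. The force is still only noise, so I'll keep going.

```bash
python3 -m inch '[[0,0.04,0,0,0,0,0.4],[0,0.04,0,0,0,0,0.4],[0,0.04,0,0,0,0,0.4],[0,0.04,0,0,0,0,0.4],[0,0,0,0,0,0,0.4],[0,0,0,0,0,0,0.4],[0,0,0,0,0,0,0.4],[0,0,0,0,0,0,0.4]]'
```

```text
clock: 13.9
eef_pos: [0.5404, 0.1109, 0.0093]
tool_rot: [1.0, -0.0, -0.0, 0.0]
ft_force: [-0.2, -0.8, 0.5]
grip_width: 0.0256
```

```bash
python3 -m inch '[[0,0.04,0,0,0,0,0.4],[0,0.04,0,0,0,0,0.4],[0,0.04,0,0,0,0,0.4],[0,0,0,0,0,0,0.4],[0,0,0,0,0,0,0.4],[0,0,0,0,0,0,0.4],[0,0,0,0,0,0,0.4],[0,0,0,0,0,0,0.4]]'
```

```text
clock: 14.7
eef_pos: [0.5404, 0.1079, 0.0093]
tool_rot: [1.0, -0.0, 0.0, 0.0]
ft_force: [-0.2, 0.5, -0.5]
grip_width: 0.0257
```

```bash
python3 -m inch '[[0,0.04,0,0,0,0,0.4],[0,0.04,0,0,0,0,0.4],[0,0.04,0,0,0,0,0.4],[0,0,0,0,0,0,0.4],[0,0,0,0,0,0,0.4],[0,0,0,0,0,0,0.4],[0,0,0,0,0,0,0.4],[0,0,0,0,0,0,0.4]]'
```

```text
clock: 15.5
eef_pos: [0.5404, 0.1049, 0.0093]
tool_rot: [1.0, -0.0, 0.0, 0.0]
ft_force: [-0.1, -0.1, -0.5]
grip_width: 0.0253
```

```bash
python3 -m inch '[[0,0.04,0,0,0,0,0.4],[0,0.04,0,0,0,0,0.4],[0,0.04,0,0,0,0,0.4],[0,0,0,0,0,0,0.4],[0,0,0,0,0,0,0.4],[0,0,0,0,0,0,0.4],[0,0,0,0,0,0,0.4],[0,0,0,0,0,0,0.4]]'
```

```text
clock: 16.3
eef_pos: [0.5404, 0.1021, 0.0093]
tool_rot: [1.0, -0.0, 0.0, -0.0]
ft_force: [-0.8, 1.3, -0.5]
grip_width: 0.0255
```

```bash
python3 -m inch '[[0,0.04,0,0,0,0,0.4],[0,0.04,0,0,0,0,0.4],[0,0,0,0,0,0,0.4],[0,0,0,0,0,0,0.4],[0,0,0,0,0,0,0.4],[0,0,0,0,0,0,0.4],[0,0,0,0,0,0,0.4],[0,0,0,0,0,0,0.4]]'
```

```text
clock: 17.1
eef_pos: [0.5405, 0.1004, 0.0093]
tool_rot: [1.0, -0.0, 0.0, -0.0]
ft_force: [1.6, 5.0, -1.1]
grip_width: 0.0255
```

```bash
python3 - <<'E'
from h import *
o=bot.get_obs();print(o['ft_force'],o['eef_pos'])
im,d,c=save('scene');cv2.imwrite('pics/s4.png',cv2.resize(im[120:240,260:420],None,fx=5,fy=5,interpolation=cv2.INTER_CUBIC))
print(bot.get_obs()['ft_force'])
E
```

```text
[ 1.60091777  5.03895348 -1.07881785] [0.54045033 0.10041173 0.00933764]
[-0.11414912  5.79085857 -0.09612876]
```

View pics/s4.png

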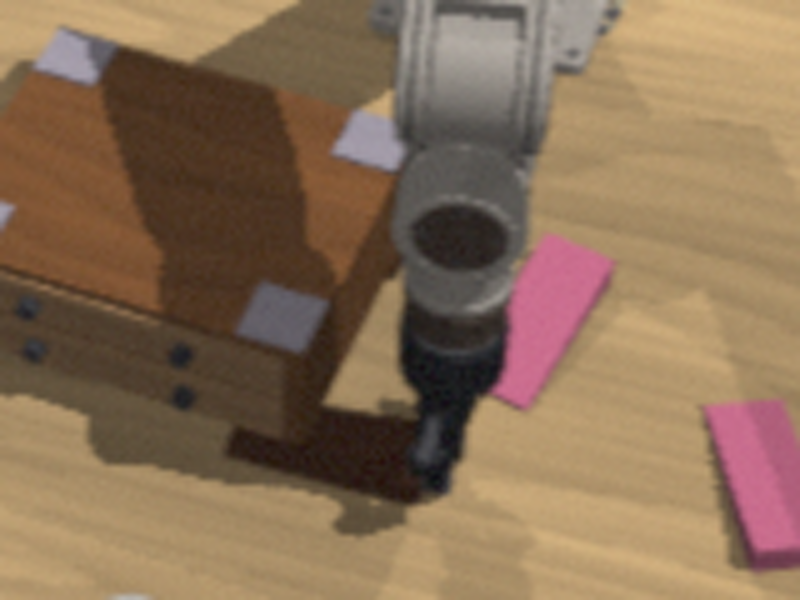

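Force rose from noise to about 5.4 N: the wedge has met the foot and the chest is unmoved. I'll nudge a little further.

```bash
python3 -m inch '[[0,0.04,0,0,0,0,0.4],[0,0.02,0,0,0,0,0.4],[0,0,0,0,0,0,0.4],[0,0,0,0,0,0,0.4],[0,0,0,0,0,0,0.4],[0,0,0,0,0,0,0.4],[0,0,0,0,0,0,0.4],[0,0,0,0,0,0,0.4]]'
```

```text
clock: 17.95
eef_pos: [0.5404, 0.0999, 0.0093]
tool_rot: [1.0, 0.0, -0.0, -0.001]
ft_force: [-0.4, 7.4, -0.6]
grip_width: 0.0256
```

```bash
python3 -m inch '[[0,-0.2,0,0,0,0,0.4],[0,-0.4,0,0,0,0,0.4],[0,-0.6,0,0,0,0,0.4],[0,0,-0.9,0,0,0,0.4],[0,0,-0.9,0,0,0,0.4],[0,0,-0.9,0,0,0,0.4],[0,0,-0.9,0,0,0,0.4],[0,0,-0.9,0,0,0,0.4]]'; python3 -m inch '[[0,0,-0.9,0,0,0,1],[0,0,-0.9,0,0,0,1],[0,0,-0.3,0,0,0,1],[0,0,0,0,0,0,1],[0,0,0,0,0,0,1],[0,0,0,0,0,0,1],[0,0,0,0,0,0,1],[0,0,0,0,0,0,1]]'
python3 - <<'E'
from h import *
im,d,c=save('top');cv2.imwrite('pics/t5.png',cv2.resize(im[190:320,230:430],None,fx=4,fy=4,interpolation=cv2.INTER_CUBIC))
im,d,c=save('scene');cv2.imwrite('pics/s5.png',cv2.resize(im[120:240,240:400],None,fx=5,fy=5,interpolation=cv2.INTER_CUBIC))
E
```

```text
clock: 18.75
eef_pos: [0.5403, 0.1291, 0.1227]
tool_rot: [1.0, 0.0, 0.0, 0.0]
ft_force: [0.2, -0.4, -1.2]
grip_width: 0.0257
clock: 19.55
eef_pos: [0.54, 0.1284, 0.1734]
tool_rot: [1.0, -0.0, -0.001, 0.0]
ft_force: [-0.2, -0.8, -0.5]
grip_width: 0.0001
```

View pics/t5.png

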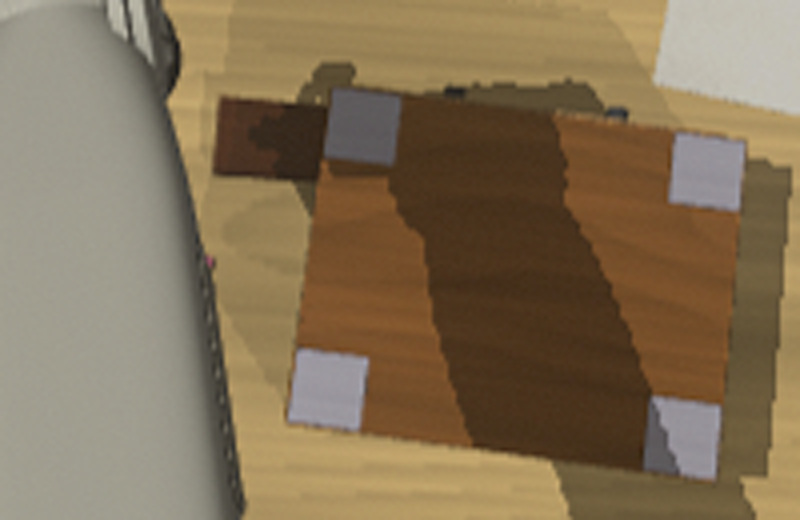

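View pics/s5.png

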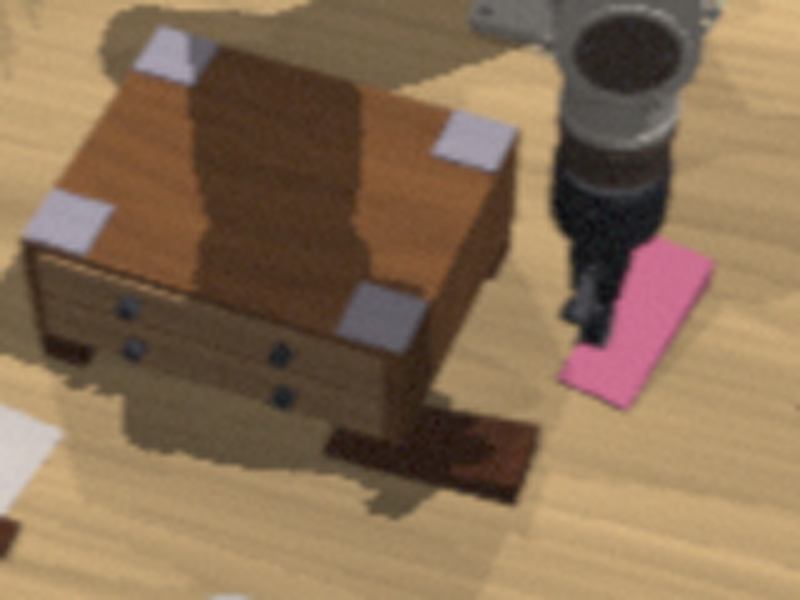

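The chest is at the same pixels as before, and the wedge sits straight under the corner with its thick end at crop (215,137). Now to the plate.

```bash
python3 -m inch '[[-0.02,0.86,0,0,0,0,1],[-0.02,0.86,0,0,0,0,1],[-0.02,0.86,0,0,0,0,1],[-0.02,0.86,0,0,0,0,1],[-0.02,0.86,0,0,0,0,1],[-0.02,0.86,0,0,0,0,1],[-0.02,0.86,0,0,0,0,1],[0,0,0,0,0,0,1]]'; python3 -m inch '[[0,0,0.3,0,0,0,1],[0,0,0.3,0,0,0,1],[0,0,0.3,0,0,0,1],[0,0,0.2,0,0,0,1],[0,0,0.1,0,0,0,1],[0,0,0.08,0,0,0,1],[0,0,0,0,0,0,1],[0,0,0,0,0,0,1]]'
```

```text
clock: 20.45
eef_pos: [0.5368, -0.0242, 0.1743]
tool_rot: [1.0, -0.002, -0.0, 0.0]
ft_force: [0.4, 0.0, -0.2]
grip_width: -0.0004
clock: 21.25
eef_pos: [0.5371, -0.022, 0.1425]
tool_rot: [1.0, -0.0, 0.0, 0.0]
ft_force: [0.2, -0.6, 0.3]
grip_width: -0.0001
```

Over the plate, 5 mm above; press slowly.

```bash
python3 -m inch '[[0,0,0.06,0,0,0,1],[0,0,0.06,0,0,0,1],[0,0,0.06,0,0,0,1],[0,0,0.04,0,0,0,1],[0,0,0.04,0,0,0,1],[0,0,0,0,0,0,1],[0,0,0,0,0,0,1],[0,0,0,0,0,0,1]]'
```

```text
clock: 22.05
eef_pos: [0.5369, -0.022, 0.137]
tool_rot: [1.0, -0.0, 0.0, 0.0]
ft_force: [-2.2, -0.4, 6.3]
grip_width: 0.0001
```

```bash
python3 -m inch '[[0,0,0.02,0,0,0,1],[0,0,0.02,0,0,0,1],[0,0,0.01,0,0,0,1],[0,0,0,0,0,0,1],[0,0,0,0,0,0,1],[0,0,0,0,0,0,1],[0,0,0,0,0,0,1],[0,0,0,0,0,0,1]]'
```

```text
clock: 22.85
eef_pos: [0.5371, -0.022, 0.1369]
tool_rot: [1.0, -0.0, 0.001, -0.0]
ft_force: [-4.9, 0.4, 12.2]
grip_width: 0.0005
```

```bash
python3 -m inch '[[-0.02,0,0,0,0,0,1],[0,0,0,0,0,0,1],[0,0,0,0,0,0,1],[0,0,0,0,0,0,1],[0,0,0,0,0,0,1],[0,0,0,0,0,0,1],[0,0,0,0,0,0,1],[0,0,0,0,0,0,1]]'
python3 - <<'E'
from h import *
im,d,c=save('top');cv2.imwrite('pics/t6.png',cv2.resize(im[190:320,230:430],None,fx=4,fy=4,interpolation=cv2.INTER_CUBIC))
im,d,c=save('scene');cv2.imwrite('pics/s6.png',cv2.resize(im[120:240,240:400],None,fx=5,fy=5,interpolation=cv2.INTER_CUBIC))
o=bot.get_obs();print(o['ft_force'],o['eef_pos'])
E
```

```text
clock: 23.65
eef_pos: [0.537, -0.0219, 0.1369]
tool_rot: [1.0, -0.0, 0.001, -0.0]
ft_force: [-3.5, 0.3, 10.7]
grip_width: -0.0001
[-2.98218745  0.46372285 11.14988566] [ 0.53700677 -0.02196639  0.1368922 ]
```

View pics/s6.png

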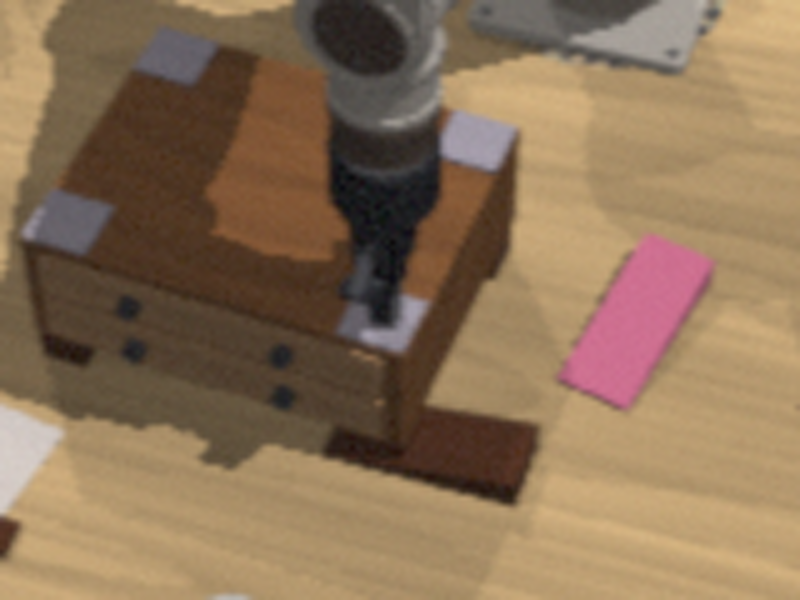

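View pics/t6.png

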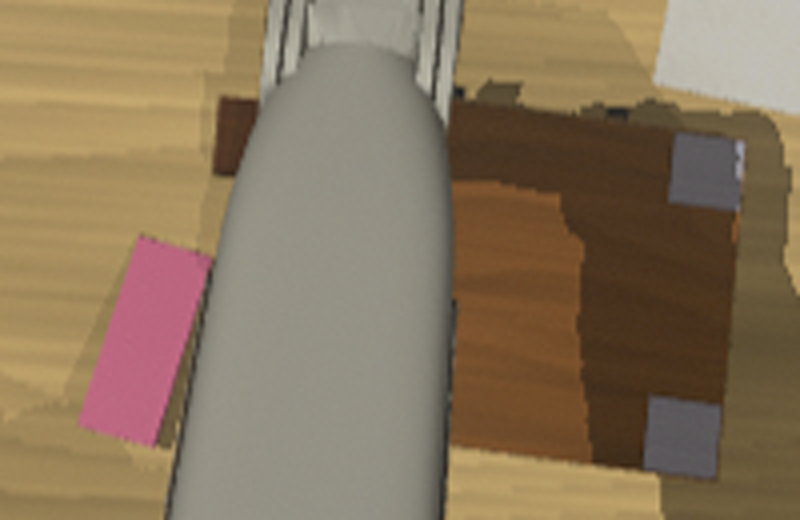

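The fingers are on the plate (crop (383,312)) pressing with about 11 N. The wedge is untouched and hasn't moved, and the height holds at 136.9 mm. Handing in.

```bash
python3 - <<'E'
from workcell import bot
bot.job_done()
o=bot.get_obs();print(o['clock'],o['ft_force'],o['eef_pos'])
E
```

```text
the job is handed in; nothing more can be done
the job is handed in; nothing more can be done
```

The wedge is snug under the short foot, and I handed the job in at about 24 s with the shut fingers still pressing on the corner plate. No verdict is reported.

- **Wedge:** I pushed it straight in, thin end first, from its thick end. The force stayed at noise level until the wedge met the foot, then rose to about 5.4 N. I stopped at 7.4 N, with the nose about 60 mm past the foot's outer face (estimated from finger position and the wedge's length).
- **Chest:** It stayed put. Its plates were at the same pixels before and after the push, and again while I pressed on the corner.
- **Corner:** I backed off the wedge and pressed down on the plate. Raising the load from about 6 N to 12 N lowered the fingers by only 0.1 mm (137.0 to 136.9 mm), so the corner does not dip. It then held at about 11 N, with the fingers clear of the wedge and the bystanders never approached.
- **One flaw:** The press carried a sideways force of up to about 5 N along x. I reduced it to about 3 N, but did not remove it. Nothing slid.

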